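# Check the full weight box into the switched dock

## Robot

A 7-joint arm with a two-finger parallel gripper is mounted at the origin on a cart in front of the work surface, level with it; the furniture and walls round the work are solid. World frame = base frame: x ahead of the robot, y to its left, z up, the work surface at z = 0. Lengths are in m, angles in rad, forces in N, time in s.
With the tool pointing down it reaches from about 0.35 to 0.9 m from the base axis. Payload 8.1 kg.
Tool frame: the origin (TCP) lies at the very end of the fingers, on their centre line; the grasp point (between the pads) lies 19 mm behind it; y points along the fingers, x is the direction in which the jaws open and shut, and the axes are right-handed (so a half turn about y gives the same grasp; the last joint's range is limited). The gripper opens to 85 mm and grips with 20 to 120 N. Pads are 22 mm wide; open, the fingers measure 114 mm over their backs; the gripper's body (76 mm by 85 mm) begins 54 mm behind the grasp point. The pads swing forward as they close: fully open they stand 13 mm farther back than shut.
Start: joints at [1.086, 0.434, 0.025, 1.573, -0.012, 1.134, -0.075], TCP at [0.233, -0.58, 0.231] pointing down, gripper open.
Joint ranges: [-2.62, 2.62], [-0.44, 2.09], [-1.27, 1.32], [0.08, 2.57], [-1.32, 4.46], [0.12, 2], [-2.74, 2.74]. Speed limits (rad/s): [2.22, 2.22, 3.01, 3.01, 3.14, 3.14, 3.14].

## Interface

Orientations are given as [roll, pitch, yaw] about the fixed x, y, z axes, in that order (R = Rz(yaw) Ry(pitch) Rx(roll)).
In Python, from workcell import env, snapshot, job, regions_of gives the robot as it stands.
- The arm moves only by the tool apply_moves, never from a script. Its argument "series" is text: rows parted by semicolons, each of 4 numbers parted by spaces: the shift along the tool's x, y, z in m, then the turn about the tool's y in rad. A call has 1 to 5 rows; each row shifts and turns the commanded pose from where the row before left it, along the tool's axes as they then stand; what a row does not reach is not made up. A row lasts 1/8 s, in which the tool goes at most 62.5 mm and 10.7 degrees, less where a joint would pass 70% of its speed; a pose out of reach is approached as far as the arm can. A call with a gripper value outside its range is refused whole. "grip" is the opening, from -1 (shut) to 1 (fully open), set as the call begins (left out, the last holds). The fingers move at their own pace and stop on an object; "newtons" is the grip in N (left out, the last holds). Time passes only in rows, so rows that do not move let the fingers close. It gives the time, the measured TCP pose, the force and the opening at its end, in the units of the state.
- env.state(): the state, without advancing time (a new reading comes with each control period).
- snapshot(name): name is "scene" or "top" or "wrist"; returns a dict with "frame" (480x640x3 uint8, red, green, blue), "fx", "fy", "cx", "cy" (pixels), "dist" ([k1, k2, p1, p2, k3] as OpenCV has them; the pictures are not rectified), "rvec" (rotation vector, rad) and "tvec" (3), from world to camera coordinates, as OpenCV has them. Camera axes: x right, y down, z forward; pixel columns grow to the right and rows downward; lengths in m; the calibration is good to about 2 mm. A picture is of the moment at which its call begins. There is no depth.
- job.finish_job(): hands the job in, once; it reports no verdict.
Trained networks look in a picture, given as the dict that the camera call returned (one of the last four; its "shot" number tells which), for a name from the list of things; names that differ only in an ending like _2 or _b are one class to them, and where a whole thing is asked for, a point or a joint stands for the part that bears it (a point fixed in the world has none). Each returns a list of dicts, best first, with "conf" (0 to 1); they miss things now and then, are a little off and sometimes report something else, mostly with a low value. They report only what shows in the picture. A call takes as long as a camera call.
- regions_of(label, picture): "region" (480x640 bool, what is visible of it) and "rect" ([left, top, right, bottom] in pixels, round what is visible of it).
The state is a dict: "clock": time; "q": joint angles; "joint_velocities": joint speeds; "effort": joint torques, N m; "eef_pos": TCP position; "eef_rot": TCP orientation; "wrist_force": force on the tool from outside, world axes, zero at the start; "torque": the same for the moment, N m; "width": finger opening in m.
Only numpy, scipy, OpenCV 4.12 (cv2) and the standard library are available. Lean on these libraries where they do the work, as an engineer would, in place of code of your own. Each camera call takes 0.05 s, during which the arm holds its last target.

## Task

The two closed white boxes at the front edge of the bench look the same, but one holds a steel calibration weight and the other is practically empty; feel which is which by lifting. Stand the empty box in the blue tray, and slide the full one upright under the hood of the dock, all the way home against the stops so that its edge holds the switch lever pressed in, then let go. Do not knock either box over or push the bystanding things about.

Things in the scene. Friction and masses are not known exactly. Their poses are not given: they have to be found in the camera images.
- box_1_centre (a point): Centre (24 mm above the underside) of a closed white parts box, 70 mm along its x, 63 mm along its y, 48 mm high, lid fixed shut. Weighs about 0.43 to 0.57 kg (full) or about 0.11 kg (empty); which box is the full one changes from start to start and can only be felt. The content can shift a few mm inside. z up.
- box_2_centre (a point): Centre of the other box: same look, size, axes and possible weights as box_1.
- box_1: The same box as point box_1_centre; origin at the centre of its underside.
- box_2: The same box as point box_2_centre; origin at the centre of its underside.
- tray: Fixed blue open tray for the empty box, 96 mm along its x by 104 mm along its y outside, walls 4 mm thick and 14 mm high, floor about 4 mm thick. Origin at the centre of its underside.
- dock: Fixed aluminium dock, open at its -x end; a box goes in along the dock's +x with the box's 70 mm length along that x (either end first). Origin on the bench under the centre of a box that is home. Base plate 6 mm thick, x from -185 to +75 mm, 112 mm wide. Two rubber stops at x = +35.5 mm, 24 mm either side of the middle, stop the box.
- dock_mouth (a point): Where the straight guide rails begin (dock x = -66 mm, on the middle line, top of the base plate). The rails are 16 mm high, 69 mm apart; flared lead-ins reach 26 mm further out, where they are about 80 mm apart. Axes as the dock's.
- dock_lip (a point): Middle of the underside of the hood's yellow front lip: dock x = -68 mm, 139 mm above the bench. A level hood (clear pane) runs from here to the back, side cheeks from dock x = +7 mm. A gripper pointing straight down cannot get under it; the near face of a box that is home lies 33 mm inside the lip, so push that face with the tool leaning back, 25 to 45 degrees.
- dock_home (a point): Where the centre of the box is when home (within 4 mm): 30 mm above the dock's underside, x = 0 in the dock. Axes as the dock's.
- dock_apron (a point): Point on top of the dock's base plate, 130 mm before home (dock x = -130 mm), in the open part before the guides and clear of the hood: a box can be set down here from above. Axes as the dock's.
- lever (a joint): Switch lever at the back of the dock, on the middle line: 32 mm long, hinged 12 mm above the bench about the dock's y, leaning 40 degrees toward the entrance when free (0 rad). The entering box touches its red roller about 15 mm before the stops; about 0.52 rad when against the stops; above 0.42 rad the switch is made. Its spring pushes with 0.5 to 0.8 N; the full box stays put.
- lever_roller (a point): Centre of the red roller (10 mm across) at the lever's tip.
- ptfe_tape: Bystander: blue and white tape spool lying flat, 52 mm across, 14 mm high; origin under its centre.
- adapter_3: Bystander: steel pipe adapter standing upright, 27 x 31 x 29 mm; origin under its centre.
- hex_key_set: Bystander: red folding hex key set, 30 x 92 x 20 mm; origin under its centre, long side along its y.

How it is judged:
At the end, for the whole second after the job is handed in: The full box (it bears on the dock with more than 3 N) stands upright within 12 mm of home and holds the lever past 0.42 rad; the empty box stands upright on the floor of the tray, within 25 mm of its centre; both at rest (((contact force between box_1 and dock above 3 N and value of joint lever above 0.42 rad and horizontal distance between box_1_centre and dock_home below 0.012 m and angle between each of box_1, box_2's own z axis and vertical below 0.08 rad and horizontal distance between box_2_centre and tray below 0.025 m and height (world z) of box_2_centre below 0.034 m and linear speed of each of box_1, box_2 below 0.02 m/s) or (contact force between box_2 and dock above 3 N and value of joint lever above 0.42 rad and horizontal distance between box_2_centre and dock_home below 0.012 m and angle between each of box_2, box_1's own z axis and vertical below 0.08 rad and horizontal distance between box_1_centre and tray below 0.025 m and height (world z) of box_1_centre below 0.034 m and linear speed of each of box_2, box_1 below 0.02 m/s))); the robot touches nothing.
It fails at once if a box is knocked over (tilted past 40 degrees) (angle between any of box_1, box_2's own z axis and vertical above 0.7 rad).
It fails at once if a bystander is moved by more than 20 mm (distance of any of ptfe_tape, adapter_3, hex_key_set from where it was at the start of the episode above 0.02 m).
It also fails if it takes over 64 s, if anything falls off the work surface, if the arm or the gripper's body presses on something with over 40 N, if the wrist force passes 120 N, or if a joint passes its speed limit or range.

## Working session

There is one attempt and no reset: what is moved stays moved. The work goes in short steps, Python scripts to look and compute and a tool call to move; the robot and the scene stay as the last step left them, time stands still between calls to the robot, and variables do not carry over. Pictures are saved under pics/ and viewed, and the job is handed in when it is done.

Besides the shell and the picture viewer there is one more tool, called after "Emit:" by a JSON object that holds its "fn" and its "kwargs". apply_moves: Moves the arm, as the interface text tells. Its arguments: {"type":"object","properties":{"series":{"type":"string"},"grip":{"type":"number"},"newtons":{"type":"number"}},"required":["series"]}

```bash
ls; mkdir -p pics
cat > h.py <<'E'
import numpy as np, cv2
from workcell import env, snapshot, job, regions_of
from scipy.spatial.transform import Rotation as R
def save(p,n): cv2.imwrite('pics/'+n, p['frame'][:,:,::-1])
def K(p): return np.array([[p['fx'],0,p['cx']],[0,p['fy'],p['cy']],[0,0,1.]])
def back(p,uv,z):
    uv=np.array(uv,float).reshape(-1,1,2)
    n=cv2.undistortPoints(uv,K(p),np.array(p['dist'],float)).reshape(-1,2)
    Rm=cv2.Rodrigues(np.array(p['rvec'],float))[0]; t=np.array(p['tvec'],float).ravel()
    c=-Rm.T@t
    d=np.c_[n,np.ones(len(n))]@Rm
    return c+d*((z-c[2])/d[:,2])[:,None]
def proj(p,X): return cv2.projectPoints(np.array(X,float).reshape(-1,1,3),np.array(p['rvec'],float),np.array(p['tvec'],float),K(p),np.array(p['dist'],float))[0].reshape(-1,2)
E
python3 - <<'E'
from h import *
s=env.state(); print({k:np.round(v,3).tolist() for k,v in s.items()})
for n in ['scene','top','wrist']:
    p=snapshot(n); save(p,n+'0.png')
    Rm=cv2.Rodrigues(np.array(p['rvec'],float))[0]; print(n,'cam at',-Rm.T@np.ravel(p['tvec']),p['fx'])
    if n!='wrist':
      for l in ['box_1','tray','dock','lever','ptfe_tape','adapter_3','hex_key_set']:
        print(l,[(np.round(r['rect']).tolist(),round(r['conf'],2)) for r in regions_of(l,p)])
E
```

```text
pics
{'clock': 0.0, 'q': [1.086, 0.435, 0.025, 1.574, -0.012, 1.134, -0.075], 'joint_velocities': [0.0, -0.0, 0.0, 0.001, 0.0, -0.0, -0.0], 'effort': [0.001, -67.046, 1.026, -31.621, 0.016, 0.013, 0.0], 'eef_pos': [0.233, -0.58, 0.231], 'eef_rot': [-1.571, 0.002, -1.189], 'wrist_force': [-0.91, 0.275, -0.418], 'torque': [-0.019, 0.02, 0.028], 'width': 0.085}
scene cam at [-0.19713287  0.10786808  1.36725596] 608.3214702579781
box_1 [([348.0, 290.0, 379.0, 325.0], 0.73), ([403.0, 262.0, 436.0, 295.0], 0.67), ([198.0, 330.0, 249.0, 382.0], 0.25)]
tray [([200.0, 332.0, 248.0, 382.0], 0.55)]
dock [([306.0, 202.0, 405.0, 274.0], 0.77)]
lever []
ptfe_tape [([427.0, 234.0, 445.0, 252.0], 0.6)]
adapter_3 []
hex_key_set []
top cam at [ 0.43794598 -0.16739163  1.21329873] 503.71297876139954
box_1 [([321.0, 284.0, 353.0, 318.0], 0.89), ([388.0, 268.0, 419.0, 300.0], 0.58)]
tray [([158.0, 280.0, 208.0, 327.0], 0.76)]
dock [([299.0, 187.0, 405.0, 252.0], 0.97)]
lever [([323.0, 286.0, 353.0, 316.0], 0.64)]
ptfe_tape [([432.0, 236.0, 455.0, 255.0], 0.76)]
adapter_3 [([355.0, 176.0, 371.0, 189.0], 0.42)]
hex_key_set [([452.0, 278.0, 471.0, 317.0], 0.76), ([388.0, 268.0, 420.0, 298.0], 0.62), ([432.0, 235.0, 452.0, 256.0], 0.53)]
wrist cam at [ 0.30858928 -0.54920863  0.3738003 ] 341.15435316423344
```

View pics/scene0.png

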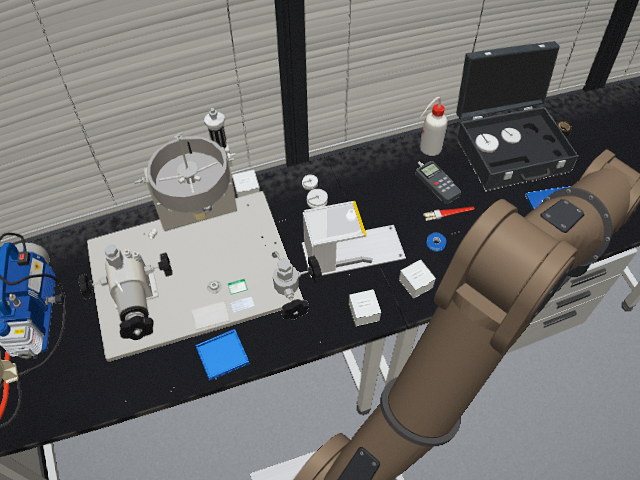

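View pics/top0.png

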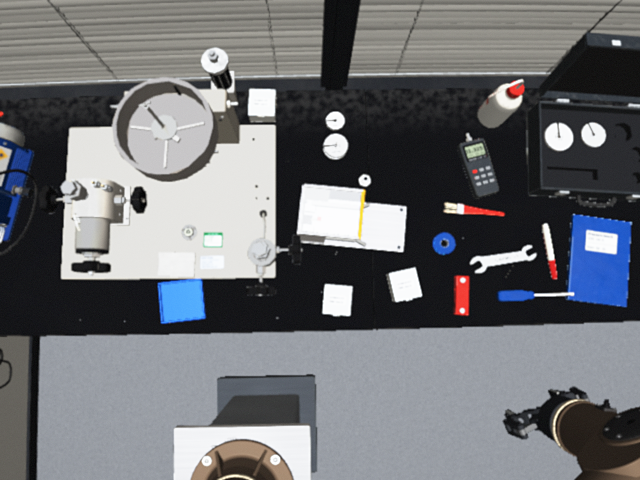

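View pics/wrist0.png

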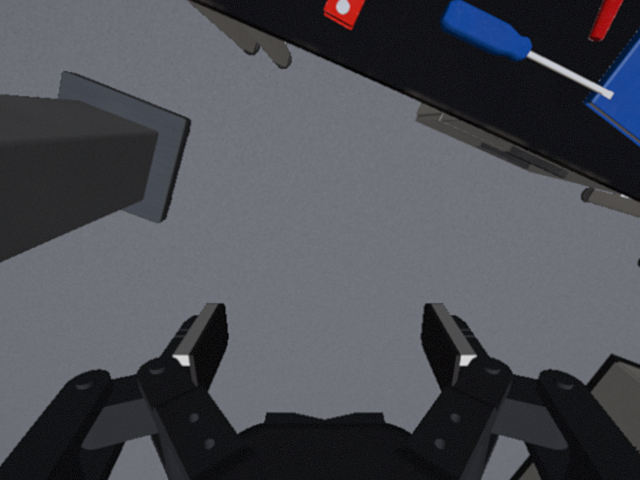

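Run:
```python
from h import *
p=snapshot('top'); np.save('top.npy',p,allow_pickle=True)
f=p['frame']
cv2.imwrite('pics/crop1.png',cv2.resize(f[170:335,150:480,::-1],None,fx=2.4,fy=2.4,interpolation=cv2.INTER_CUBIC))
s=snapshot('scene'); np.save('scene.npy',s,allow_pickle=True)
cv2.imwrite('pics/crop2.png',cv2.resize(s['frame'][160:390,190:470,::-1],None,fx=2.5,fy=2.5,interpolation=cv2.INTER_CUBIC))
for l,z in [('box_1',.048),('tray',.014),('ptfe_tape',.014),('adapter_3',.029),('hex_key_set',.02)]:
    for r in regions_of(l,p)[:2]:
        m=r['region'].astype(np.uint8)
        c=max(cv2.findContours(m,0,2)[0],key=cv2.contourArea)
        q=cv2.boxPoints(cv2.minAreaRect(c)); X=back(p,q,z)
        print(l,round(r['conf'],2),np.round(X.mean(0),3), 'edges',np.round(np.linalg.norm(np.roll(X,-1,0)-X,axis=1),3), np.round(np.degrees(np.arctan2(*(X[1]-X[0])[[1,0]])),1), 'px',np.round(q).tolist())
```

```text
box_1 0.83 [ 0.471 -0.383  0.048] edges [0.073 0.065 0.073 0.065] -77.4 px [[385.0, 276.0], [415.0, 268.0], [422.0, 295.0], [391.0, 303.0]]
box_1 0.66 [ 0.441 -0.228  0.048] edges [0.069 0.064 0.069 0.064] -6.2 px [[321.0, 314.0], [324.0, 284.0], [352.0, 286.0], [349.0, 316.0]]
tray 0.84 [0.449 0.138 0.014] edges [0.109 0.096 0.108 0.096] -85.9 px [[157.0, 282.0], [202.0, 278.0], [206.0, 318.0], [161.0, 322.0]]
ptfe_tape 0.82 [ 0.57  -0.493  0.014] edges [0.054 0.051 0.053 0.051] -91.2 px [[433.0, 233.0], [455.0, 233.0], [455.0, 254.0], [433.0, 254.0]]
adapter_3 0.5 [ 0.726 -0.303  0.029] edges [0.029 0.027 0.029 0.027] -91.1 px [[358.0, 175.0], [370.0, 175.0], [370.0, 186.0], [358.0, 186.0]]
hex_key_set 0.75 [ 0.447 -0.525  0.02 ] edges [0.092 0.032 0.092 0.032] -5.0 px [[454.0, 314.0], [455.0, 275.0], [468.0, 275.0], [467.0, 314.0]]
```

View pics/crop1.png

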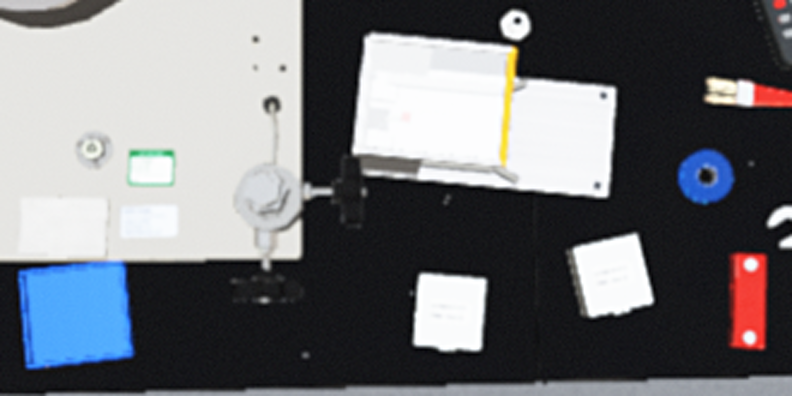

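View pics/crop2.png

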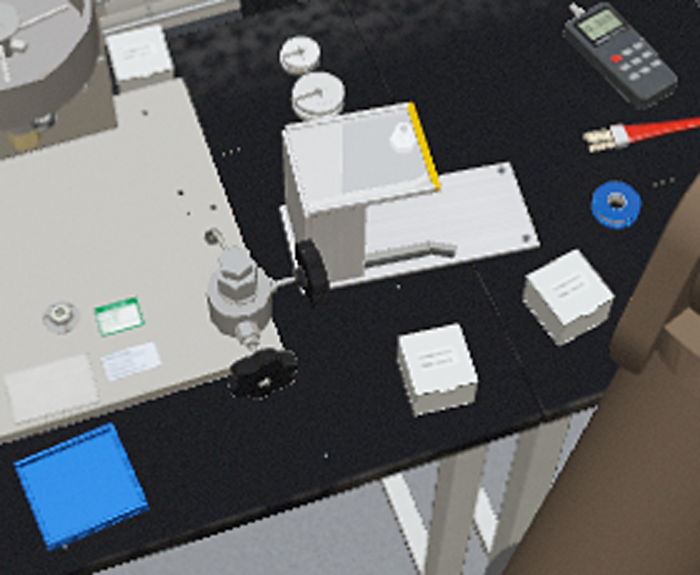

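Run:
```python
from h import *
p=np.load('top.npy',allow_pickle=True).item()
s=np.load('scene.npy',allow_pickle=True).item()
cr=lambda a:np.array(a)/2.4+[150,170]
cs=lambda a:np.array(a)/2.5+[190,160]
A=back(p,cr([[615,87],[608,197]]),.006); print('plate corners',A.round(4),np.linalg.norm(A[1]-A[0]))
d=A[0]-A[1] # far - near : dock y sign? dock +x ~ world +y, z up => dock y = z x x = -world x
B=back(s,cs([[511,163],[540,243]]),.006); print('scene',B.round(4),np.linalg.norm(B[1]-B[0]))
for z in (.139,.145):
  L=back(p,cr([[514.5,47],[503,165]]),z);print('lip top',z,L.round(4),np.linalg.norm(L[1]-L[0]))
  L=back(s,cs([[412,103],[438,189]]),z);print('lip scene',z,L.round(4),np.linalg.norm(L[1]-L[0]))
```

```text
plate corners [[ 0.6649 -0.4069  0.006 ]
 [ 0.5526 -0.3947  0.006 ]] 0.11295990303514951
scene [[ 0.6588 -0.41    0.006 ]
 [ 0.5516 -0.3971  0.006 ]] 0.10795767979900003
lip top 0.139 [[ 0.6787 -0.2906  0.139 ]
 [ 0.5709 -0.2764  0.139 ]] 0.10872751022934178
lip scene 0.139 [[ 0.6791 -0.2942  0.139 ]
 [ 0.5707 -0.2788  0.139 ]] 0.10953403914543446
lip top 0.145 [[ 0.6773 -0.2899  0.145 ]
 [ 0.5701 -0.2758  0.145 ]] 0.1081202628726415
lip scene 0.145 [[ 0.6749 -0.2922  0.145 ]
 [ 0.5669 -0.2769  0.145 ]] 0.10899896807346769
```

Emit:
{"fn": "apply_moves", "kwargs": {"series": "-0.06 0 0 0; -0.06 0 0 0; -0.06 0 0 0; -0.06 0 0 0; -0.06 0 0 0"}}

```text
clock: 1.82
eef_pos: [0.1204, -0.3, 0.2313]
eef_rot: [-1.571, -0.001, -1.189]
wrist_force: [0.2, 0.3, 0.9]
width: 0.0854
```

Run:
```python
from h import *
s=env.state(); print(np.round(s['q'],3),s['clock'])
```

```text
[ 1.062 -0.072 -0.036  2.213 -0.003  0.999 -0.162] 1.825
```

```bash
cat >> h.py <<'E'
def plan(target, az=None, n=None, vmax=.06, st=None):
    """rows to reach target TCP pos; az = azimuth (deg) wanted for tool x (tool down). steps with turns"""
    s=st or env.state(); P=np.array(s['eef_pos']); M=R.from_euler('xyz',s['eef_rot']).as_matrix()
    cur=np.degrees(np.arctan2(M[1,0],M[0,0])); dth=0
    if az is not None:
        dth=-np.radians((az-cur+180)%360-180)
    D=np.array(target)-P
    n=n or max(1,int(np.ceil(max(np.linalg.norm(D)/vmax,abs(dth)/.18))))
    rows=[]; 
    for i in range(n):
        t=M.T@(D/n); rows.append('%.4f %.4f %.4f %.3f'%(*t,dth/n))
        M=M@R.from_rotvec([0,dth/n,0]).as_matrix()
    print('clock',round(s['clock'],2),'pos',P.round(4),'az',round(cur,2),'n',n,'F',np.round(s['wrist_force'],2))
    for i in range(0,n,5): print('; '.join(rows[i:i+5]))
E
python3 - <<'E'
from h import *
plan([.36,-.28,.23],-96)
p=np.load('top.npy',allow_pickle=True).item()
cr=lambda a:np.array(a)/2.4+[150,170]
for q in ([[577,246],[638,234],[653,303],[592,318]],[[417,273],[487,277],[482,352],[413,347]],[[20,272],[122,262],[133,356],[28,367]]):
    X=back(p,cr(q),.048 if q[0][0]>100 else .014); e=np.roll(X,-1,0)-X
    print(X.mean(0).round(4),np.linalg.norm(e,axis=1).round(3),np.degrees(np.arctan2(e[:,1],e[:,0])).round(1))
E
```

```text
clock 1.82 pos [ 0.1204 -0.3     0.2313] az -68.13 n 5 F [0.2  0.3  0.91]
0.0141 0.0003 0.0460 0.097; 0.0096 0.0003 0.0471 0.097; 0.0050 0.0003 0.0478 0.097; 0.0003 0.0003 0.0481 0.097; -0.0043 0.0003 0.0479 0.097
[ 0.4728 -0.3902  0.048 ] [0.061 0.068 0.061 0.07 ] [ -80.3 -170.3  102.2    9.5]
[ 0.4412 -0.2299  0.048 ] [0.067 0.072 0.066 0.071] [-94.6 174.4  84.6  -4.5]
[0.4471 0.1376 0.014 ] [0.102 0.093 0.104 0.094] [ -85.5 -173.1   94.9    5.6]
```

Emit:
{"fn": "apply_moves", "kwargs": {"series": "0.0141 0 0.046 0.097; 0.0096 0 0.047 0.097; 0.005 0 0.048 0.097; 0.0003 0 0.048 0.097; -0.0043 0 0.048 0.097"}}

```text
clock: 2.45
eef_pos: [0.3623, -0.2813, 0.2315]
eef_rot: [-1.57, -0.0, -1.678]
wrist_force: [-0.1, -1.1, 0.0]
width: 0.0853
```

Run:
```python
from h import *
p=snapshot('wrist'); np.save('w1.npy',p,allow_pickle=True); save(p,'w1.png')
for r in regions_of('box_1',p):
        m=r['region'].astype(np.uint8)
        c=max(cv2.findContours(m,0,2)[0],key=cv2.contourArea)
        q=cv2.boxPoints(cv2.minAreaRect(c)); X=back(p,q,.048);e=np.roll(X,-1,0)-X
        print(round(r['conf'],2),X.mean(0).round(4),np.linalg.norm(e,axis=1).round(3),np.degrees(np.arctan2(e[:,1],e[:,0])).round(1),np.round(q).tolist())
s=env.state();print(s['clock'],s['eef_pos'],s['q'])
```

```text
0.91 [ 0.4703 -0.3846  0.048 ] [0.071 0.073 0.076 0.073] [ -83.9 -164.9   96.9   11. ] [[377.0, 43.0], [460.0, 24.0], [480.0, 109.0], [397.0, 129.0]]
0.71 [ 0.4392 -0.2301  0.048 ] [0.067 0.07  0.072 0.07 ] [-96.3 172.5  83.8 -11.4] [[222.0, 93.0], [298.0, 93.0], [298.0, 172.0], [222.0, 172.0]]
2.55 [ 0.36577712 -0.28015401  0.23147542] [ 0.76756139  0.18465775 -0.26432775  1.93920876  0.05402493  1.02212654
 -1.19227943]
```

View pics/w1.png

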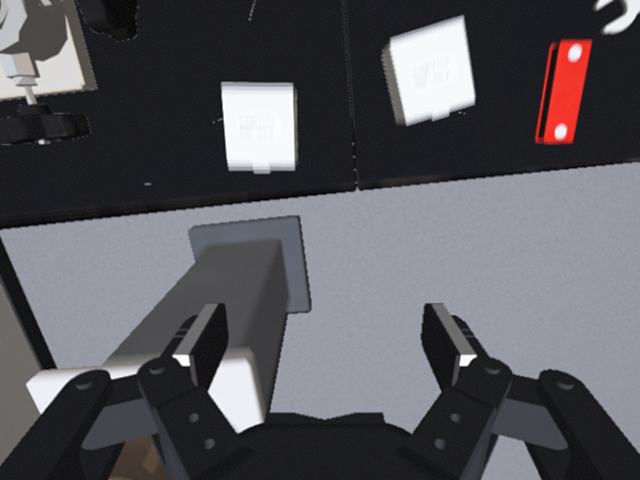

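Run:
```python
from h import *
plan([.4405,-.2295,.12],-95,n=3)
```

```text
clock 2.55 pos [ 0.3658 -0.2802  0.2315] az -95.78 n 3 F [ 0.16  0.65 -0.04]
-0.0193 0.0372 0.0230 -0.005; -0.0192 0.0372 0.0231 -0.005; -0.0191 0.0372 0.0231 -0.005
```

Emit:
{"fn": "apply_moves", "kwargs": {"series": "-0.019 0.037 0.023 -0.005; -0.019 0.037 0.023 -0.005; -0.019 0.037 0.023 -0.005; 0 0 0 0"}}

```text
clock: 3.05
eef_pos: [0.4347, -0.2294, 0.1181]
eef_rot: [-1.574, 0.002, -1.655]
wrist_force: [-1.1, 0.2, 0.9]
width: 0.0851
```

Run:
```python
from h import *
plan([.4405,-.2295,.009],-95,n=3)
```

```text
clock 3.05 pos [ 0.4347 -0.2294  0.1181] az -94.84 n 3 F [-1.07  0.16  0.95]
-0.0001 0.0364 0.0021 0.001; -0.0001 0.0364 0.0021 0.001; -0.0001 0.0364 0.0021 0.001
```

Emit:
{"fn": "apply_moves", "kwargs": {"series": "0 0.036 0.002 0; 0 0.036 0.002 0; 0 0.036 0.002 0; 0 0 0 0"}}

```text
clock: 3.55
eef_pos: [0.4391, -0.2325, 0.0115]
eef_rot: [-1.574, 0.0, -1.66]
wrist_force: [-0.5, -0.2, 1.0]
width: 0.0855
```

Emit:
{"fn": "apply_moves", "kwargs": {"series": "0 0 0 0; 0 0 0 0", "grip": -1, "newtons": 40}}

```text
clock: 3.8
eef_pos: [0.4418, -0.2329, 0.0143]
eef_rot: [-1.568, -0.001, -1.66]
wrist_force: [-2.2, -0.1, 5.1]
width: 0.0623
```

Emit:
{"fn": "apply_moves", "kwargs": {"series": "0 -0.03 0 0; 0 -0.04 0 0; 0 -0.04 0 0; 0 0 0 0; 0 0 0 0"}}

```text
clock: 4.42
eef_pos: [0.4408, -0.2322, 0.1228]
eef_rot: [-1.57, -0.001, -1.659]
wrist_force: [0.1, 0.3, -2.7]
width: 0.0621
```

Run:
```python
from h import *
for i in range(2):
    p=snapshot('wrist'); s=env.state(); print(np.round(s['wrist_force'],2),np.round(s['torque'],3),s['width'],s['eef_pos'].round(4) if hasattr(s['eef_pos'],'round') else s['eef_pos'],s['clock'])
save(p,'w2.png')
plan([.6155,-.3464,.13],-7.5)
plan([.447,.138,.13],-85)
```

```text
[ 0.25 -0.04 -1.37] [ 0.027 -0.011 -0.014] 0.06228559672151811 [ 0.4404 -0.232   0.1221] 4.475
[ 0.27  1.07 -1.56] [-0.048  0.004 -0.073] 0.06188861839769248 [ 0.4403 -0.2319  0.1217] 4.525
clock 4.53 pos [ 0.4403 -0.2319  0.1217] az -95.06 n 9 F [ 0.27  1.07 -1.56]
0.0110 -0.0010 0.0205 -0.170; 0.0143 -0.0010 0.0184 -0.170; 0.0172 -0.0010 0.0157 -0.170; 0.0196 -0.0010 0.0126 -0.170; 0.0214 -0.0010 0.0091 -0.170
0.0226 -0.0010 0.0053 -0.170; 0.0232 -0.0010 0.0014 -0.170; 0.0231 -0.0010 -0.0025 -0.170; 0.0224 -0.0010 -0.0064 -0.170
clock 4.53 pos [ 0.4403 -0.2319  0.1217] az -95.06 n 7 F [ 0.27  1.07 -1.56]
-0.0527 -0.0012 -0.0037 -0.025; -0.0528 -0.0012 -0.0024 -0.025; -0.0528 -0.0012 -0.0011 -0.025; -0.0528 -0.0012 0.0003 -0.025; -0.0528 -0.0012 0.0016 -0.025
-0.0528 -0.0012 0.0029 -0.025; -0.0527 -0.0012 0.0042 -0.025
```

View pics/w2.png

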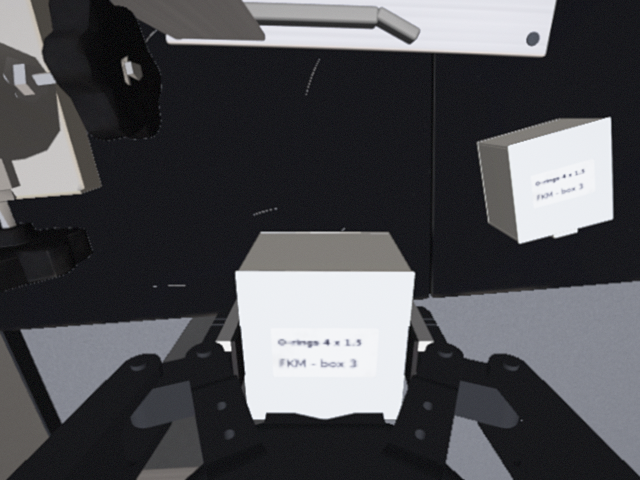

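Run:
```python
from h import *
p=np.load('top.npy',allow_pickle=True).item()
s=np.load('scene.npy',allow_pickle=True).item()
for a,b in [((260,290.5),(292,309.5)),((295.5,249.5),(314.5,267)),((262,250),(286,277))]:
    best=min((np.linalg.norm(back(p,[a],z)-back(s,[b],z)),z,back(p,[a],z).round(3)) for z in np.arange(0,.4,.005)); print(best)
```

```text
(np.float64(0.003452522151993306), np.float64(0.08), array([[ 0.466, -0.055,  0.08 ]]))
(np.float64(0.0034010037103446304), np.float64(0.095), array([[ 0.555, -0.137,  0.095]]))
(np.float64(0.0050477578498021375), np.float64(0.09), array([[ 0.556, -0.062,  0.09 ]]))
```

Emit:
{"fn": "apply_moves", "kwargs": {"series": "-0.0527 -0.045 -0.0037 -0.025; -0.0528 -0.045 -0.0024 -0.025; -0.0528 0 -0.0011 -0.025; -0.0528 0 0.0003 -0.025; -0.0528 0 0.0016 -0.025"}}

```text
clock: 5.15
eef_pos: [0.4449, 0.023, 0.2026]
eef_rot: [-1.572, -0.0, -1.533]
wrist_force: [1.5, 0.1, -1.0]
width: 0.062
```

Emit:
{"fn": "apply_moves", "kwargs": {"series": "-0.0528 0.03 0.0029 -0.025; -0.0527 0.04 0.0042 -0.025; 0 0.04 0 0; 0 0 0 0"}}

```text
clock: 5.65
eef_pos: [0.4447, 0.1236, 0.0928]
eef_rot: [-1.578, -0.001, -1.482]
wrist_force: [0.2, -0.4, -1.3]
width: 0.0621
```

Run:
```python
from h import *
plan([.447,.138,.019],-85)
```

```text
clock 5.65 pos [0.4447 0.1236 0.0928] az -84.93 n 2 F [ 0.16 -0.37 -1.27]
-0.0071 0.0369 0.0021 0.001; -0.0071 0.0369 0.0021 0.001
```

Emit:
{"fn": "apply_moves", "kwargs": {"series": "-0.007 0.01 0.002 0; -0.007 0.03 0.001 0; 0 0.02 0 0; 0 0.013 0 0; 0 0 0 0"}}

```text
clock: 6.28
eef_pos: [0.4495, 0.1382, 0.0226]
eef_rot: [-1.571, -0.0, -1.485]
wrist_force: [-0.1, -0.6, -0.9]
width: 0.0621
```

Emit:
{"fn": "apply_moves", "kwargs": {"series": "0 0.004 0 0; 0 0 0 0"}}

```text
clock: 6.52
eef_pos: [0.4496, 0.1384, 0.019]
eef_rot: [-1.57, 0.0, -1.484]
wrist_force: [-0.0, 0.2, -0.7]
width: 0.062
```

Emit:
{"fn": "apply_moves", "kwargs": {"series": "0 0 0 0; 0 0 0 0", "grip": 1}}

```text
clock: 6.78
eef_pos: [0.4495, 0.1385, 0.0189]
eef_rot: [-1.57, 0.0, -1.484]
wrist_force: [-0.2, -0.9, -0.8]
width: 0.0854
```

Emit:
{"fn": "apply_moves", "kwargs": {"series": "0 -0.04 0 0; 0 -0.05 0 0; 0 -0.05 0 0; 0.04 -0.04 0 0; 0.05 0 0 0"}}

```text
clock: 7.4
eef_pos: [0.4591, 0.0492, 0.2021]
eef_rot: [-1.564, 0.0, -1.481]
wrist_force: [0.9, -0.9, -0.6]
width: 0.0855
```

Run:
```python
from h import *
p=snapshot('wrist'); save(p,'w3.png')
plan([.4725,-.389,.12],-79.5)
```

```text
clock 7.45 pos [0.4584 0.0406 0.2   ] az -85.36 n 8 F [ 0.25 -7.58 -0.84]
0.0536 0.0102 -0.0026 -0.013; 0.0536 0.0102 -0.0033 -0.013; 0.0535 0.0102 -0.0040 -0.013; 0.0535 0.0102 -0.0047 -0.013; 0.0534 0.0102 -0.0053 -0.013
0.0533 0.0102 -0.0060 -0.013; 0.0533 0.0102 -0.0067 -0.013; 0.0532 0.0102 -0.0074 -0.013
```

View pics/w3.png

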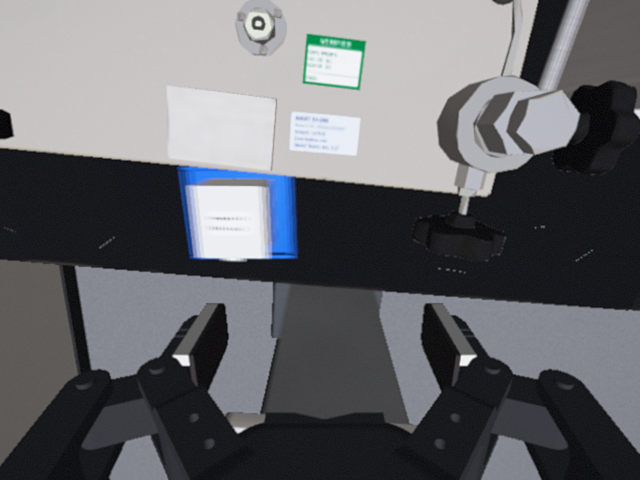

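Emit:
{"fn": "apply_moves", "kwargs": {"series": "0.0536 0 -0.003 -0.013; 0.0536 0 -0.003 -0.013; 0.0535 0 -0.004 -0.013; 0.0535 0.005 -0.005 -0.013; 0.0534 0.015 -0.005 -0.013"}}

```text
clock: 8.07
eef_pos: [0.4676, -0.2212, 0.1791]
eef_rot: [-1.569, -0.001, -1.419]
wrist_force: [1.1, 1.3, -0.3]
width: 0.0858
```

Emit:
{"fn": "apply_moves", "kwargs": {"series": "0.0533 0.02 -0.006 -0.013; 0.0533 0.02 -0.007 -0.013; 0.045 0.02 -0.007 -0.013; 0 0 0 0; 0 0 0 0"}}

```text
clock: 8.7
eef_pos: [0.4724, -0.3713, 0.1184]
eef_rot: [-1.571, 0.001, -1.38]
wrist_force: [0.5, 0.9, -0.7]
width: 0.0849
```

Run:
```python
from h import *
plan([.4725,-.389,.12],-79.5)
p=snapshot('wrist'); np.save('w4.npy',p,allow_pickle=True); save(p,'w4.png')
```

```text
clock 8.7 pos [ 0.4724 -0.3713  0.1184] az -79.07 n 1 F [ 0.48  0.91 -0.65]
0.0174 -0.0016 -0.0033 0.008
```

View pics/w4.png

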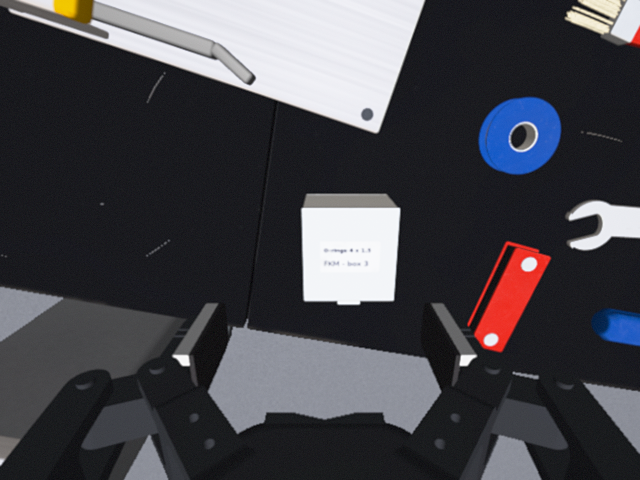

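Run:
```python
from h import *
p=np.load('w4.npy',allow_pickle=True).item()
X=back(p,[[302.5,208],[400,208],[395,301],[302,300]],.048); e=np.roll(X,-1,0)-X
print(X.mean(0).round(4),np.linalg.norm(e,axis=1).round(3),np.degrees(np.arctan2(e[:,1],e[:,0])).round(1))
plan([*X.mean(0)[:2],.08],-79.5)
# dock check: plate corner at wrist px (380,132)
print(back(p,[[379,132]],.006))
```

```text
[ 0.4713 -0.3885  0.048 ] [0.062 0.067 0.066 0.066] [ -79.  -168.   100.3    9.4]
clock 8.75 pos [ 0.4729 -0.3708  0.1189] az -79.0 n 1 F [ 0.55  0.32 -0.1 ]
0.0171 0.0389 -0.0050 0.009
[[ 0.55291647 -0.39500822  0.006     ]]
```

Emit:
{"fn": "apply_moves", "kwargs": {"series": "0.017 0.01 -0.005 0.009; 0 0.035 0 0; 0 0.035 0 0; 0 0.028 0 0; 0 0 0 0"}}

```text
clock: 9.38
eef_pos: [0.4692, -0.3894, 0.0087]
eef_rot: [-1.574, 0.003, -1.389]
wrist_force: [0.1, -0.9, 0.4]
width: 0.0853
```

Emit:
{"fn": "apply_moves", "kwargs": {"series": "0 0 0 0; 0 0 0 0", "grip": -1, "newtons": 60}}

```text
clock: 9.62
eef_pos: [0.4715, -0.3904, 0.0122]
eef_rot: [-1.569, -0.002, -1.389]
wrist_force: [-0.5, -0.1, 3.5]
width: 0.0622
```

Emit:
{"fn": "apply_moves", "kwargs": {"series": "0 -0.03 0 0; 0 -0.04 0 0; 0 -0.04 0 0; 0 0 0 0; 0 0 0 0"}}

```text
clock: 10.25
eef_pos: [0.4699, -0.3897, 0.1202]
eef_rot: [-1.572, 0.0, -1.389]
wrist_force: [-0.3, 0.4, -5.3]
width: 0.0616
```

Run:
```python
from h import *
plan([.6155,-.3464,.12],-7.5)
p=snapshot('wrist'); save(p,'w5.png'); print(env.state()['wrist_force'])
```

```text
clock 10.25 pos [ 0.4699 -0.3897  0.1202] az -79.6 n 7 F [-0.34  0.41 -5.33]
-0.0023 0.0000 0.0216 -0.180; 0.0016 0.0000 0.0216 -0.180; 0.0054 0.0000 0.0210 -0.180; 0.0091 0.0000 0.0197 -0.180; 0.0125 0.0000 0.0178 -0.180
0.0154 0.0000 0.0153 -0.180; 0.0179 0.0000 0.0123 -0.180
[-0.33352216 -1.06818727 -5.19742538]
```

View pics/w5.png

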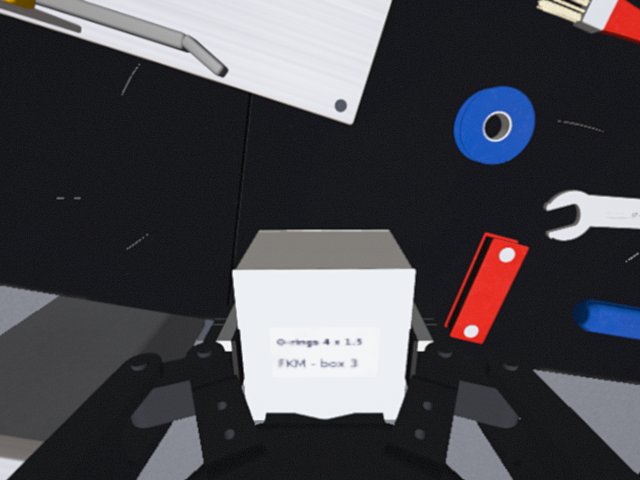

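Emit:
{"fn": "apply_moves", "kwargs": {"series": "-0.0023 0 0.0216 -0.18; 0.0016 0 0.0216 -0.18; 0.0054 0 0.021 -0.18; 0.0091 0 0.0197 -0.18; 0.0125 0 0.0178 -0.18"}}

```text
clock: 10.92
eef_pos: [0.5742, -0.3584, 0.1185]
eef_rot: [-1.571, 0.003, -0.483]
wrist_force: [-0.6, -0.8, -5.1]
width: 0.0617
```

Emit:
{"fn": "apply_moves", "kwargs": {"series": "0.0154 0 0.0153 -0.18; 0.0179 0 0.0123 -0.18; 0 0 0 0; 0 0 0 0"}}

```text
clock: 11.42
eef_pos: [0.615, -0.3466, 0.119]
eef_rot: [-1.57, 0.003, -0.131]
wrist_force: [0.5, 0.1, -4.7]
width: 0.0613
```

Run:
```python
from h import *
plan([.6155,-.3464,.055],-7.5)
print(env.state()['q'])
```

```text
clock 11.43 pos [ 0.615  -0.3466  0.119 ] az -7.52 n 2 F [ 0.46  0.14 -4.69]
0.0003 0.0320 0.0001 -0.000; 0.0003 0.0320 0.0001 -0.000
[ 0.78657507  0.74243194 -0.60642133  1.43207572  0.44513109  1.10863591
 -0.02793327]
```

Emit:
{"fn": "apply_moves", "kwargs": {"series": "0 0.03 0 0; 0 0.035 0 0; 0 0.02 0 0; 0 0.012 0 0; 0 0 0 0"}}

```text
clock: 12.05
eef_pos: [0.6159, -0.3465, 0.0233]
eef_rot: [-1.571, 0.001, -0.13]
wrist_force: [1.1, 0.5, -4.7]
width: 0.0614
```

Run:
```python
from h import *
plan([.6155,-.3464,.018],-7.5)
p=snapshot('wrist'); save(p,'w6.png'); p=snapshot('top'); cv2.imwrite('pics/t6.png',cv2.resize(p['frame'][150:330,260:480,::-1],None,fx=3,fy=3,interpolation=cv2.INTER_CUBIC))
```

```text
clock 12.05 pos [ 0.6159 -0.3465  0.0233] az -7.43 n 1 F [ 1.11  0.48 -4.71]
-0.0004 0.0053 0.0001 0.001
```

View pics/w6.png

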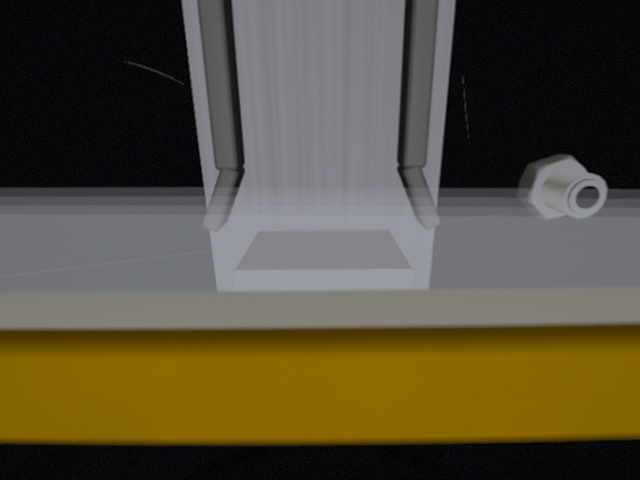

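View pics/t6.png

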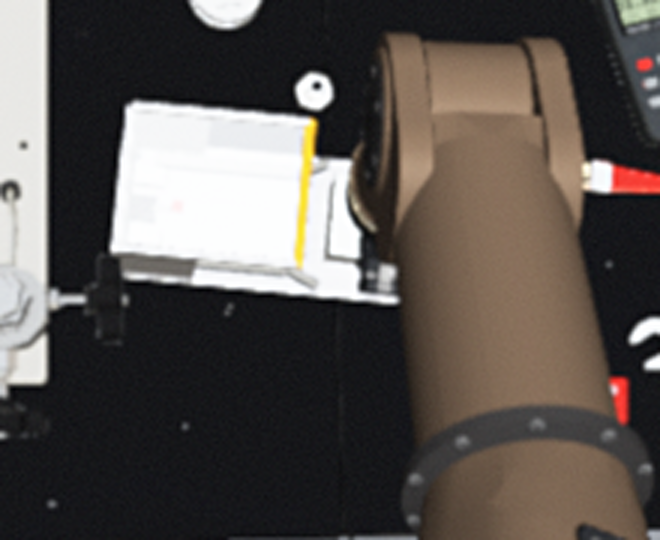

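Emit:
{"fn": "apply_moves", "kwargs": {"series": "0 0.004 0 0; 0 0 0 0"}}

```text
clock: 12.4
eef_pos: [0.6163, -0.3465, 0.0199]
eef_rot: [-1.571, -0.0, -0.129]
wrist_force: [-0.2, 0.3, -5.0]
width: 0.0618
```

Emit:
{"fn": "apply_moves", "kwargs": {"series": "0 0 0 0; 0 0 0 0", "grip": 1}}

```text
clock: 12.65
eef_pos: [0.6169, -0.3466, 0.0205]
eef_rot: [-1.571, -0.002, -0.129]
wrist_force: [0.2, -0.5, -0.5]
width: 0.0854
```

Emit:
{"fn": "apply_moves", "kwargs": {"series": "0 -0.05 0 0; 0 -0.06 0 0; 0 -0.06 0 0; 0 -0.06 -0.02 0; 0 0 0 0"}}

```text
clock: 13.28
eef_pos: [0.6158, -0.3686, 0.2556]
eef_rot: [-1.575, -0.01, -0.132]
wrist_force: [0.7, -0.5, -0.7]
width: 0.0855
```

Run:
```python
from h import *
plan([.6155,-.3464,.018],-7.5)
p=snapshot('wrist'); save(p,'w7.png'); s=env.state(); print(np.round(s['q'],3))
```

```text
clock 13.28 pos [ 0.6158 -0.3686  0.2556] az -7.56 n 4 F [ 0.68 -0.48 -0.66]
-0.0014 0.0594 0.0057 -0.000; -0.0014 0.0594 0.0057 -0.000; -0.0014 0.0594 0.0057 -0.000; -0.0014 0.0594 0.0057 -0.000
[ 0.81   0.653 -0.638  1.25   0.381  1.351  0.063]
```

View pics/w7.png

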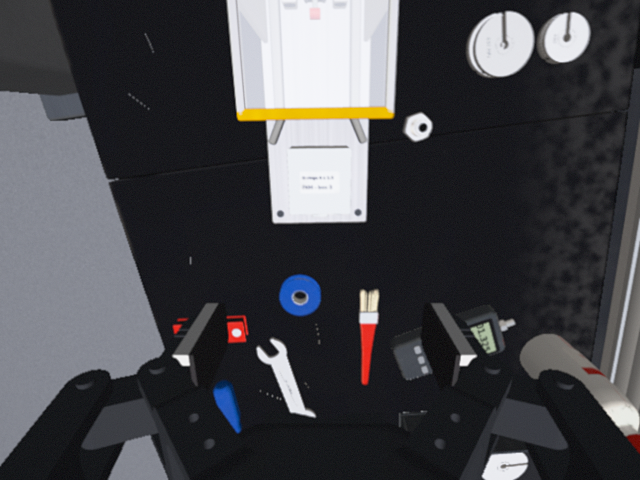

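Run:
```python
from h import *
s=env.state()
plan([.42,.02,.40],-7.5,vmax=.06)
s['eef_pos']=[.42,.02,.40]
plan([.06,.40,.55],-7.5,vmax=.06,st=s)
```

```text
clock 13.32 pos [ 0.6148 -0.3673  0.2522] az -7.49 n 8 F [-0.3   0.01 -0.64]
-0.0303 -0.0187 0.0448 0.000; -0.0303 -0.0187 0.0448 0.000; -0.0303 -0.0187 0.0448 0.000; -0.0304 -0.0187 0.0448 0.000; -0.0304 -0.0187 0.0448 0.000
-0.0304 -0.0187 0.0448 0.000; -0.0304 -0.0187 0.0448 0.000; -0.0304 -0.0187 0.0448 0.000
clock 13.32 pos [0.42 0.02 0.4 ] az -7.49 n 10 F [-0.3   0.01 -0.64]
-0.0406 -0.0153 0.0329 0.000; -0.0406 -0.0153 0.0329 0.000; -0.0406 -0.0153 0.0329 0.000; -0.0406 -0.0153 0.0329 0.000; -0.0406 -0.0153 0.0329 0.000
-0.0406 -0.0153 0.0329 0.000; -0.0406 -0.0153 0.0329 0.000; -0.0406 -0.0153 0.0329 0.000; -0.0406 -0.0153 0.0329 0.000; -0.0406 -0.0153 0.0329 0.000
```

Emit:
{"fn": "apply_moves", "kwargs": {"series": "-0.03 -0.019 0.045 0; -0.03 -0.019 0.045 0; -0.03 -0.019 0.045 0; -0.03 -0.019 0.045 0; -0.03 -0.019 0.045 0", "grip": -1}}

```text
clock: 13.95
eef_pos: [0.4924, -0.1218, 0.3434]
eef_rot: [-1.571, 0.002, -0.129]
wrist_force: [0.4, 0.6, 0.1]
width: 0.0003
```

Emit:
{"fn": "apply_moves", "kwargs": {"series": "-0.03 -0.019 0.045 0; -0.03 -0.019 0.045 0; -0.03 -0.019 0.045 0; -0.04 -0.015 0.033 0; -0.04 -0.015 0.033 0"}}

```text
clock: 14.58
eef_pos: [0.3495, 0.099, 0.4303]
eef_rot: [-1.571, 0.002, -0.128]
wrist_force: [0.1, 0.3, 0.2]
width: 0.0003
```

Emit:
{"fn": "apply_moves", "kwargs": {"series": "-0.04 -0.015 0.033 0; -0.04 -0.015 0.033 0; -0.04 -0.015 0.033 0; -0.04 -0.015 0.033 0; -0.04 -0.015 0.033 0"}}

```text
clock: 15.2
eef_pos: [0.1724, 0.288, 0.5054]
eef_rot: [-1.572, 0.001, -0.129]
wrist_force: [1.0, 0.7, -0.3]
width: 0.0001
```

Run:
```python
from h import *
plan([.06,.40,.62],-7.5,vmax=.06)
s=env.state(); print(np.round(s['q'],3))
```

```text
clock 15.2 pos [0.1724 0.288  0.5054] az -7.41 n 4 F [ 0.98  0.69 -0.27]
-0.0315 -0.0287 0.0241 0.000; -0.0315 -0.0287 0.0241 0.000; -0.0315 -0.0287 0.0241 0.000; -0.0315 -0.0287 0.0241 0.000
[ 0.58  -0.383 -1.094  1.563 -0.344  1.752 -0.676]
```

Emit:
{"fn": "apply_moves", "kwargs": {"series": "-0.03 -0.015 0.03 0; -0.03 -0.015 0.03 0; -0.03 -0.015 0.03 0"}}

```text
clock: 15.58
eef_pos: [0.0932, 0.379, 0.5507]
eef_rot: [-1.561, -0.001, -0.13]
wrist_force: [-1.5, 2.2, -2.4]
width: 0.0001
```

Run:
```python
from h import *
plan([.06,.40,.62],-7.5,vmax=.06)
s=env.state(); print(np.round(s['q'],3))
```

```text
clock 15.57 pos [0.0932 0.379  0.5507] az -7.45 n 2 F [-1.5   2.2  -2.44]
-0.0178 -0.0346 0.0086 0.000; -0.0178 -0.0346 0.0086 0.000
[ 0.63  -0.438 -1.268  1.363 -0.446  1.879 -0.886]
```

Emit:
{"fn": "apply_moves", "kwargs": {"series": "-0.01 -0.03 0.02 0; -0.01 -0.03 0.02 0; 0 0 0 0"}}

```text
clock: 15.95
eef_pos: [0.0734, 0.3914, 0.6098]
eef_rot: [-1.531, -0.005, -0.129]
wrist_force: [-1.3, -0.4, -0.9]
width: 0.0001
```

Run:
```python
from h import *
plan([.06,.40,.62],-7.5,vmax=.06)
s=env.state(); print(np.round(s['q'],3))
M=R.from_euler('xyz',s['eef_rot']).as_matrix(); print(M.round(3))
```

```text
clock 15.95 pos [0.0734 0.3914 0.6098] az -7.36 n 1 F [-1.28 -0.43 -0.88]
-0.0143 -0.0100 0.0072 0.002
[ 0.671 -0.438 -1.267  1.198 -0.492  2.    -0.928]
[[ 0.992  0.01   0.128]
 [-0.128  0.039  0.991]
 [ 0.005 -0.999  0.04 ]]
```

Emit:
{"fn": "apply_moves", "kwargs": {"series": "0 -0.05 0.01 0; 0 -0.05 0.01 0; 0 -0.05 0.01 0; 0 0 0 0"}}

```text
clock: 16.45
eef_pos: [0.0647, 0.3631, 0.6892]
eef_rot: [-1.428, -0.03, -0.126]
wrist_force: [0.1, -0.3, -0.1]
width: 0.0001
```

```bash
cat >> h.py <<'E'
def tilt():
    s=env.state(); M=R.from_euler('xyz',s['eef_rot']).as_matrix(); a=M[:,1]
    print('q',np.round(s['q'],3),'pos',np.round(s['eef_pos'],4),'tilt',np.degrees(np.arccos(-a[2])).round(1),'tipaz',np.degrees(np.arctan2(a[1],a[0])).round(1),'x',M[:,0].round(3),'z',M[:,2].round(3),'clk',round(s['clock'],2))
E
python3 - <<'E'
from h import *
tilt()
E
```

```text
q [ 0.312 -0.229 -1.266  1.05  -0.285  2.002 -1.226] pos [0.0647 0.3631 0.6892] tilt 8.3 tipaz 71.0 x [ 0.992 -0.126  0.03 ] z [0.12  0.983 0.142] clk 16.45
```

Emit:
{"fn": "apply_moves", "kwargs": {"series": "0 -0.05 0.03 0; 0 -0.05 0.03 0; 0 -0.05 0.03 0; 0 -0.05 0.03 0; 0 0 0 0"}}

```text
clock: 17.08
eef_pos: [0.0658, 0.3897, 0.7539]
eef_rot: [-1.296, -0.037, -0.124]
wrist_force: [-0.9, 0.2, 0.1]
width: 0.0001
```

Run:
```python
from h import *
tilt()
```

```text
q [-0.287  0.01  -1.267  0.866  0.081  2.002 -1.628] pos [0.0658 0.3897 0.7539] tilt 15.9 tipaz 75.4 x [ 0.992 -0.124  0.037] z [0.109 0.956 0.271] clk 17.07
```

Emit:
{"fn": "apply_moves", "kwargs": {"series": "0 -0.06 0.03 0; 0 -0.06 0.03 0; 0 -0.06 0.03 0; 0 -0.06 0.03 0; 0 -0.06 0.03 0"}}

```text
clock: 17.7
eef_pos: [0.0634, 0.3885, 0.8594]
eef_rot: [-1.053, -0.032, -0.124]
wrist_force: [0.1, -0.7, -0.8]
width: 0.0002
```

Emit:
{"fn": "apply_moves", "kwargs": {"series": "0 -0.06 0.03 0; 0 -0.06 0.03 0; 0 -0.06 0.03 0; 0 -0.06 0.03 0; 0 0 0 0"}}

```text
clock: 18.32
eef_pos: [0.0539, 0.3708, 0.9432]
eef_rot: [-0.856, -0.04, -0.129]
wrist_force: [-0.5, 0.2, -0.8]
width: 0.0
```

Run:
```python
from h import *
tilt()
```

```text
q [-0.158 -0.039 -1.267  0.436 -0.01   2.002 -1.561] pos [0.0539 0.3708 0.9432] tilt 41.0 tipaz 80.0 x [ 0.991 -0.128  0.04 ] z [0.071 0.752 0.655] clk 18.32
```

```bash
cat >> h.py <<'E'
def tp(targets,vmax=.055):
    s=env.state(); P=np.array(s['eef_pos']); M=R.from_euler('xyz',s['eef_rot']).as_matrix()
    for T in targets:
        D=np.array(T)-P; n=int(np.ceil(np.linalg.norm(D)/vmax)); print(T,'n',n,'row %.4f %.4f %.4f 0'%tuple(M.T@D/n)); P=np.array(T)
E
python3 - <<'E'
from h import *
tp([[.35,.15,.75],[.60,-.12,.55],[.603,-.43,.25]])
E
```

```text
[0.35, 0.15, 0.75] n 8 row 0.0393 0.0046 -0.0339 0
[0.6, -0.12, 0.55] n 8 row 0.0343 0.0006 -0.0395 0
[0.603, -0.43, 0.25] n 8 row 0.0039 0.0033 -0.0537 0
```

Emit:
{"fn": "apply_moves", "kwargs": {"series": "0.039 0.005 -0.034 0; 0.039 0.005 -0.034 0; 0.039 0.005 -0.034 0; 0.039 0.005 -0.034 0; 0.039 0.005 -0.034 0"}}

```text
clock: 18.95
eef_pos: [0.2038, 0.265, 0.8368]
eef_rot: [-0.907, -0.061, -0.121]
wrist_force: [0.7, 1.3, 0.3]
width: 0.0002
```

Run:
```python
from h import *
tilt()
```

```text
q [-0.172 -0.229 -0.193  0.988 -0.631  1.902 -0.826] pos [0.2038 0.265  0.8368] tilt 38.2 tipaz 78.6 x [ 0.991 -0.12   0.06 ] z [0.058 0.787 0.615] clk 18.95
```

Emit:
{"fn": "apply_moves", "kwargs": {"series": "0.039 0.005 -0.034 0; 0.039 0.005 -0.034 0; 0.039 0.005 -0.034 0; 0.035 0 -0.04 0; 0.035 0 -0.04 0"}}

```text
clock: 19.58
eef_pos: [0.3801, 0.1089, 0.7248]
eef_rot: [-0.906, -0.06, -0.12]
wrist_force: [0.5, 0.0, -0.0]
width: 0.0001
```

Emit:
{"fn": "apply_moves", "kwargs": {"series": "0.035 0 -0.04 0; 0.035 0 -0.04 0; 0.035 0 -0.04 0; 0.035 0 -0.04 0; 0.035 0 -0.04 0"}}

```text
clock: 20.2
eef_pos: [0.5423, -0.0694, 0.613]
eef_rot: [-0.904, -0.06, -0.121]
wrist_force: [0.2, 0.0, 0.3]
width: -0.0001
```

Run:
```python
from h import *
tilt()
tp([[.60,-.15,.50],[.603,-.43,.25]])
```

```text
q [ 0.161  0.286  0.425  1.093 -0.799  1.954  0.237] pos [ 0.5423 -0.0694  0.613 ] tilt 38.3 tipaz 78.7 x [ 0.991 -0.12   0.06 ] z [0.058 0.785 0.617] clk 20.2
[0.6, -0.15, 0.5] n 3 row 0.0200 0.0155 -0.0432 0
[0.603, -0.43, 0.25] n 7 row 0.0031 0.0037 -0.0534 0
```

Emit:
{"fn": "apply_moves", "kwargs": {"series": "0.02 0.015 -0.043 0; 0.02 0.015 -0.043 0; 0.02 0.015 -0.043 0; 0.003 0.004 -0.053 0; 0.003 0.004 -0.053 0"}}

```text
clock: 20.82
eef_pos: [0.5998, -0.2295, 0.4304]
eef_rot: [-0.903, -0.06, -0.121]
wrist_force: [0.6, 0.0, -0.0]
width: 0.0001
```

Emit:
{"fn": "apply_moves", "kwargs": {"series": "0.003 0.004 -0.053 0; 0.003 0.004 -0.053 0; 0.003 0.004 -0.053 0; 0.003 0.004 -0.053 0; 0 0 0 0"}}

```text
clock: 21.45
eef_pos: [0.5994, -0.3898, 0.284]
eef_rot: [-0.901, -0.054, -0.127]
wrist_force: [0.3, 0.8, 0.3]
width: 0.0001
```

Run:
```python
from h import *
tilt()
tp([[.603,-.44,.12],[.603,-.44,.022]])
p=snapshot('wrist'); save(p,'w8.png'); np.save('w8.npy',p,allow_pickle=True)
```

```text
q [ 0.585  0.839  0.444  0.98  -0.819  1.851  0.824] pos [ 0.5994 -0.3898  0.284 ] tilt 38.5 tipaz 78.8 x [ 0.99  -0.127  0.054] z [0.067 0.782 0.62 ] clk 21.45
[0.603, -0.44, 0.12] n 4 row 0.0003 0.0245 -0.0352 0
[0.603, -0.44, 0.022] n 2 row -0.0026 0.0384 -0.0304 0
```

View pics/w8.png

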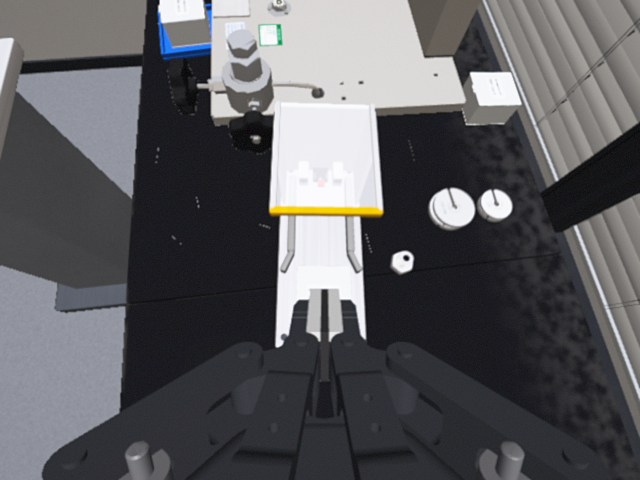

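Emit:
{"fn": "apply_moves", "kwargs": {"series": "0 0.025 -0.035 0; 0 0.025 -0.035 0; 0 0.025 -0.035 0; 0 0.025 -0.035 0; 0 0 0 0"}}

```text
clock: 22.12
eef_pos: [0.6062, -0.4349, 0.1233]
eef_rot: [-0.902, -0.058, -0.121]
wrist_force: [-0.5, -0.4, 0.1]
width: -0.0002
```

Run:
```python
from h import *
tilt()
tp([[.603,-.44,.022]])
```

```text
q [ 0.632  1.025  0.423  0.992 -0.831  1.704  0.967] pos [ 0.6062 -0.4349  0.1233] tilt 38.4 tipaz 78.8 x [ 0.991 -0.121  0.058] z [0.059 0.783 0.619] clk 22.12
[0.603, -0.44, 0.022] n 2 row -0.0042 0.0380 -0.0334 0
```

Emit:
{"fn": "apply_moves", "kwargs": {"series": "-0.004 0.038 -0.033 0; -0.002 0.019 -0.017 0; -0.002 0.019 -0.017 0; 0 0 0 0"}}

```text
clock: 22.62
eef_pos: [0.6049, -0.441, 0.0231]
eef_rot: [-0.905, -0.061, -0.12]
wrist_force: [-0.6, 1.2, -0.7]
width: -0.0
```

Run:
```python
from h import *
tilt()
ux=np.array([.1305,.9914]);o=np.array([.6325,-.2175])
tp([[*(o-.19*ux),.020],[*(o-.06*ux),.02],[*(o-.043*ux),.02]],vmax=.03)
p=snapshot('top'); cv2.imwrite('pics/t9.png',cv2.resize(p['frame'][150:330,260:480,::-1],None,fx=3,fy=3,interpolation=cv2.INTER_CUBIC))
p=snapshot('wrist'); save(p,'w9.png')
```

```text
q [ 0.641  1.127  0.406  1.022 -0.847  1.595  1.045] pos [ 0.6049 -0.441   0.0231] tilt 38.3 tipaz 78.7 x [ 0.991 -0.119  0.061] z [0.057 0.785 0.617] clk 22.62
[np.float64(0.6077049999999999), np.float64(-0.405866), 0.02] n 2 row -0.0008 0.0120 0.0129 0
[np.float64(0.62467), np.float64(-0.276984), 0.02] n 5 row 0.0003 0.0161 0.0204 0
[np.float64(0.6268885), np.float64(-0.2601302), 0.02] n 1 row 0.0002 0.0105 0.0134 0
```

View pics/t9.png

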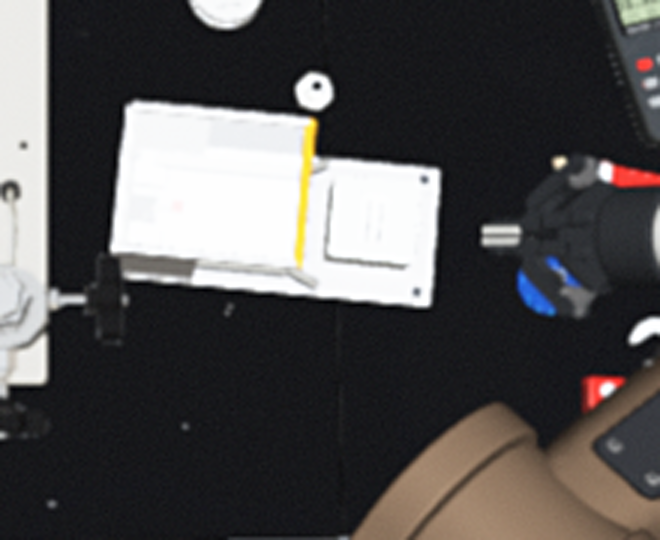

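View pics/w9.png

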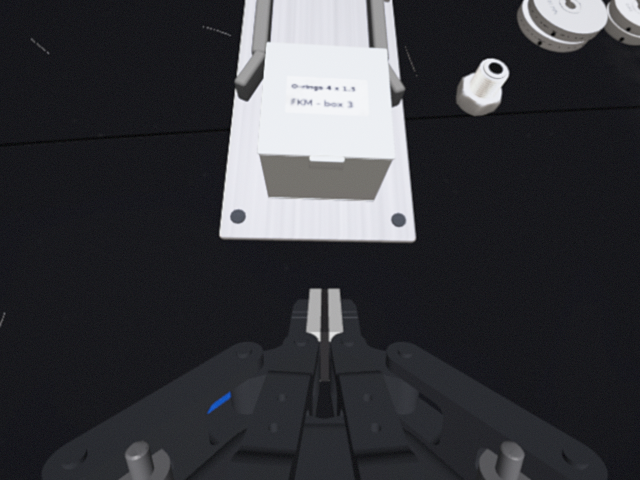

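Emit:
{"fn": "apply_moves", "kwargs": {"series": "0 0.017 0.02 0; 0 0.017 0.02 0; 0 0.016 0.02 0; 0 0.016 0.02 0; 0 0.016 0.02 0"}}

```text
clock: 23.35
eef_pos: [0.6221, -0.3145, 0.0239]
eef_rot: [-0.91, -0.066, -0.12]
wrist_force: [-0.5, -3.9, 2.9]
width: -0.0003
```

Run:
```python
from h import *
tilt()
ux=np.array([.1305,.9914]);o=np.array([.6325,-.2175])
P=np.array(env.state()['eef_pos'][:2])-o; print('dock',P@ux,P@[-.9914,.1305])
tp([[*(o-.06*ux),.02],[*(o-.043*ux),.02]],vmax=.02)
p=snapshot('wrist'); save(p,'w10.png')
```

```text
q [ 0.484  0.995  0.379  1.332 -0.88   1.405  1.069] pos [ 0.6221 -0.3145  0.0239] tilt 38.0 tipaz 78.3 x [ 0.991 -0.119  0.066] z [0.054 0.789 0.612] clk 23.35
dock -0.09751181344184191 -0.002344334932389929
[np.float64(0.62467), np.float64(-0.276984), 0.02] n 2 row -0.0011 0.0130 0.0137 0
[np.float64(0.6268885), np.float64(-0.2601302), 0.02] n 1 row 0.0002 0.0104 0.0134 0
```

View pics/w10.png

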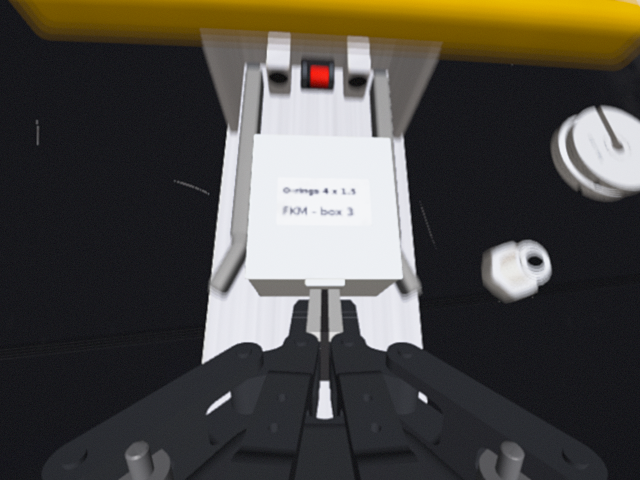

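Emit:
{"fn": "apply_moves", "kwargs": {"series": "0 0.009 0.011 0; 0 0.009 0.011 0; 0 0.009 0.011 0; 0 0.006 0.007 0; 0 0 0 0"}}

```text
clock: 24.02
eef_pos: [0.6275, -0.2602, 0.0201]
eef_rot: [-0.905, -0.062, -0.118]
wrist_force: [0.6, -1.0, -1.3]
width: -0.0004
```

Run:
```python
from h import *
tilt()
ux=np.array([.1305,.9914]);o=np.array([.6325,-.2175])
P=np.array(env.state()['eef_pos'][:2])-o; print('dock',P@ux,P@[-.9914,.1305],env.state()['wrist_force'])
tp([[*(o-.043*ux),.024]],vmax=.02)
p=snapshot('wrist'); save(p,'w11.png')
```

```text
q [ 0.422  0.959  0.361  1.43  -0.903  1.337  1.067] pos [ 0.6275 -0.2602  0.0201] tilt 38.3 tipaz 78.7 x [ 0.991 -0.118  0.062] z [0.055 0.786 0.616] clk 24.02
dock -0.04303340794955073 -0.0005798665053268253 [ 0.6396149  -0.99822587 -1.32092417]
[np.float64(0.6268885), np.float64(-0.2601302), 0.024] n 1 row -0.0003 -0.0031 0.0025 0
```

View pics/w11.png

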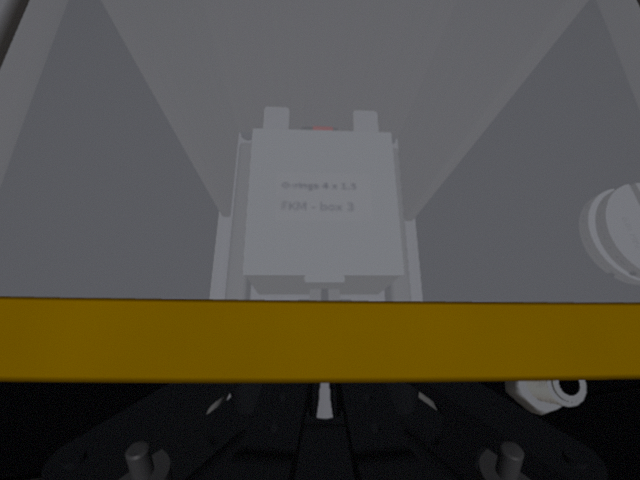

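Emit:
{"fn": "apply_moves", "kwargs": {"series": "0 0.002 0.003 0; 0 0.002 0.003 0; 0 0 0 0"}}

```text
clock: 24.45
eef_pos: [0.6274, -0.2554, 0.0201]
eef_rot: [-0.908, -0.062, -0.12]
wrist_force: [-1.9, -4.2, -2.8]
width: 0.0004
```

Run:
```python
from h import *
ux=np.array([.1305,.9914]);o=np.array([.6325,-.2175])
s=env.state();P=np.array(s['eef_pos'][:2])-o; print('dock',P@ux,P@[-.9914,.1305],s['wrist_force'],s['clock'])
p=snapshot('wrist'); np.save('w12.npy',p,allow_pickle=True); save(p,'w12.png')
X=back(p,[[245,275],[403,274],[252,129],[391,130]],.054); D=X[:,:2]-o; print(np.c_[D@ux,D@[-.9914,.1305]].round(4))
```

```text
dock -0.03826554855242289 5.8706352942277024e-05 [-1.88791839 -4.23725967 -2.81621247] 24.45
[[-0.0321  0.0334]
 [-0.0302 -0.0278]
 [ 0.0342  0.0361]
 [ 0.0371 -0.0268]]
```

View pics/w12.png

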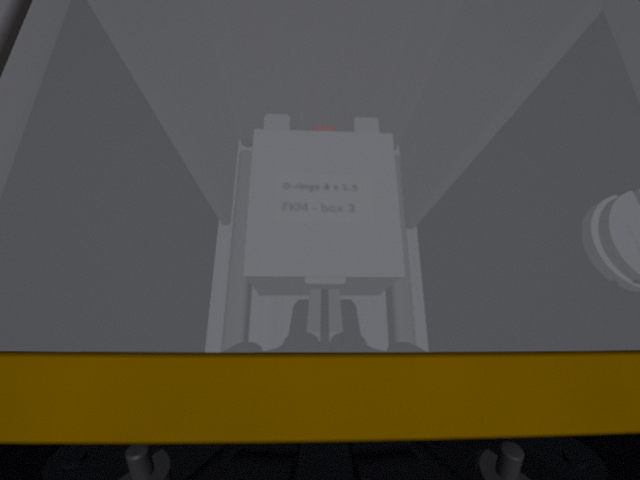

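Emit:
{"fn": "apply_moves", "kwargs": {"series": "0 0.002 0.003 0; 0 0.001 0.001 0; 0 0 0 0"}}

```text
clock: 24.88
eef_pos: [0.6272, -0.255, 0.0201]
eef_rot: [-0.914, -0.062, -0.123]
wrist_force: [-4.8, -15.4, -0.5]
width: 0.0005
```

Run:
```python
from h import *
ux=np.array([.1305,.9914]);o=np.array([.6325,-.2175])
s=env.state();P=np.array(s['eef_pos'][:2])-o; print('dock',P@ux,P@[-.9914,.1305],s['wrist_force'],s['clock'])
p=snapshot('wrist'); np.save('w13.npy',p,allow_pickle=True)
cv2.imwrite('pics/w13.png',cv2.resize(p['frame'][90:330,200:440,::-1],None,fx=2.4,fy=2.4,interpolation=cv2.INTER_CUBIC))
```

```text
dock -0.03790293788867355 0.00030791181378664415 [ -4.82761406 -15.4018447   -0.50786361] 24.875
```

View pics/w13.png

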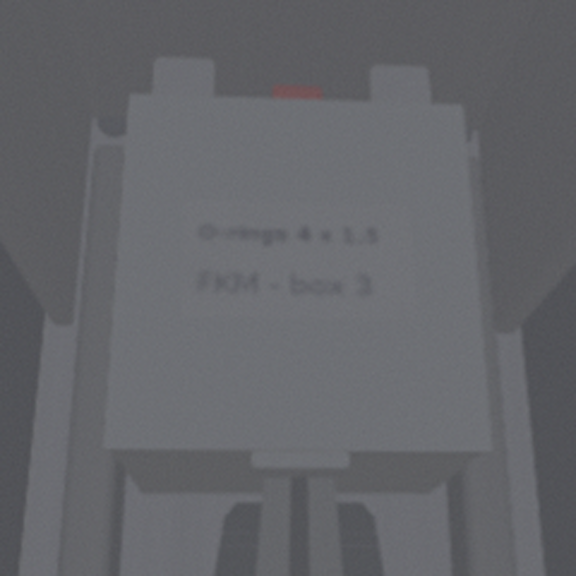

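Emit:
{"fn": "apply_moves", "kwargs": {"series": "0 -0.006 -0.008 0; 0 -0.014 -0.018 0; 0 -0.018 -0.022 0; 0 -0.018 -0.022 0; 0 -0.018 -0.022 0"}}

```text
clock: 25.55
eef_pos: [0.615, -0.3665, 0.0227]
eef_rot: [-0.904, -0.063, -0.118]
wrist_force: [-0.2, 0.5, -0.8]
width: 0.0004
```

Emit:
{"fn": "apply_moves", "kwargs": {"series": "0 -0.02 -0.02 0; 0 -0.02 -0.02 0; 0 0 0 0"}}

```text
clock: 25.92
eef_pos: [0.6065, -0.4245, 0.0289]
eef_rot: [-0.907, -0.062, -0.121]
wrist_force: [-0.5, -0.9, -0.1]
width: 0.0
```

Run:
```python
from h import *
tilt()
ux=np.array([.1305,.9914]);o=np.array([.6325,-.2175]);uy=np.array([-.9914,.1305])
p=snapshot('wrist'); np.save('w14.npy',p,allow_pickle=True); save(p,'w14.png')
t=snapshot('top'); save(t,'t14.png'); cv2.imwrite('pics/t14c.png',cv2.resize(t['frame'][170:335,140:470,::-1],None,fx=2.4,fy=2.4,interpolation=cv2.INTER_CUBIC))
print(env.state()['wrist_force'])
```

```text
q [ 0.62   1.099  0.405  1.073 -0.848  1.571  1.049] pos [ 0.6065 -0.4245  0.0289] tilt 38.2 tipaz 78.5 x [ 0.991 -0.121  0.062] z [0.057 0.786 0.615] clk 25.93
[-0.05153311  0.83532189 -0.10012112]
```

View pics/w14.png

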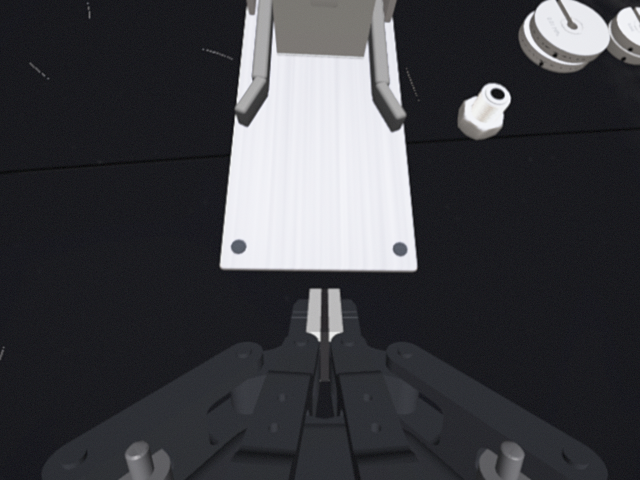

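View pics/t14c.png

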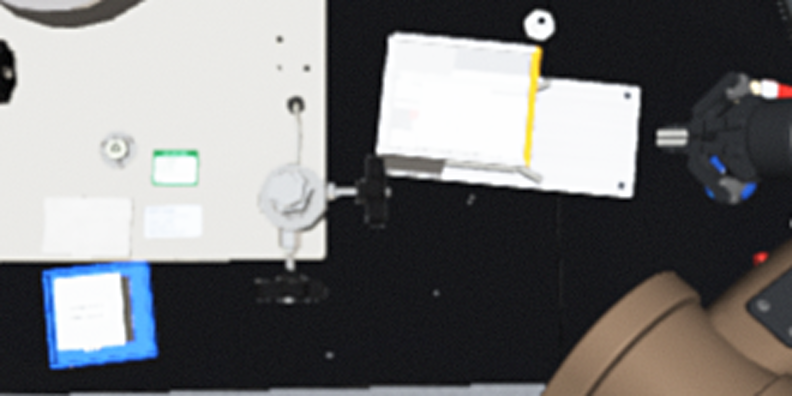

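Run:
```python
from h import *
ux=np.array([.1305,.9914]);o=np.array([.6325,-.2175]);uy=np.array([-.9914,.1305])
p=np.load('w14.npy',allow_pickle=True).item()
X=back(p,[[277,51],[367,56]],.006)[:,:2]-o; print(np.c_[X@ux,X@uy].round(4))
X=back(p,[[221,268],[416,271]],.006)[:,:2]-o; print('plate front (want -185)',np.c_[X@ux,X@uy].round(4))
t=snapshot('top'); cr=lambda a:np.array(a)/2.4+[140,170]
T=back(t,cr([[43,272],[150,262],[157,357],[50,367]]),.014); B=back(t,cr([[53,277],[122,272],[130,345],[60,352]]),.052)
print(T.mean(0),B.mean(0))
tp([[.600,-.43,.22]])
```

```text
[[-0.0267  0.0337]
 [-0.0265 -0.031 ]]
plate front (want -185) [[-0.186   0.0555]
 [-0.1851 -0.0538]]
[0.4468811  0.13732601 0.014     ] [0.44954371 0.13606223 0.052     ]
[0.6, -0.43, 0.22] n 4 row 0.0012 -0.0390 0.0276 0
```

Run:
```python
from h import *
ux=np.array([.1305,.9914]);o=np.array([.6325,-.2175]);uy=np.array([-.9914,.1305])
p=np.load('w14.npy',allow_pickle=True).item()
for z in (.006,.022):
  X=back(p,[[240,116],[403,126],[268,82],[373,86]],z)[:,:2]-o; print(z,np.c_[X@ux,X@uy].round(4))
cv2.imwrite('pics/w14c.png',cv2.resize(p['frame'][0:150,220:430,::-1],None,fx=3.5,fy=3.5,interpolation=cv2.INTER_CUBIC))
```

```text
0.006 [[-0.0844  0.0544]
 [-0.0861 -0.0531]
 [-0.0552  0.0382]
 [-0.0538 -0.0342]]
0.022 [[-0.0971  0.0506]
 [-0.0987 -0.0477]
 [-0.0704  0.0358]
 [-0.0691 -0.0305]]
```

View pics/w14c.png

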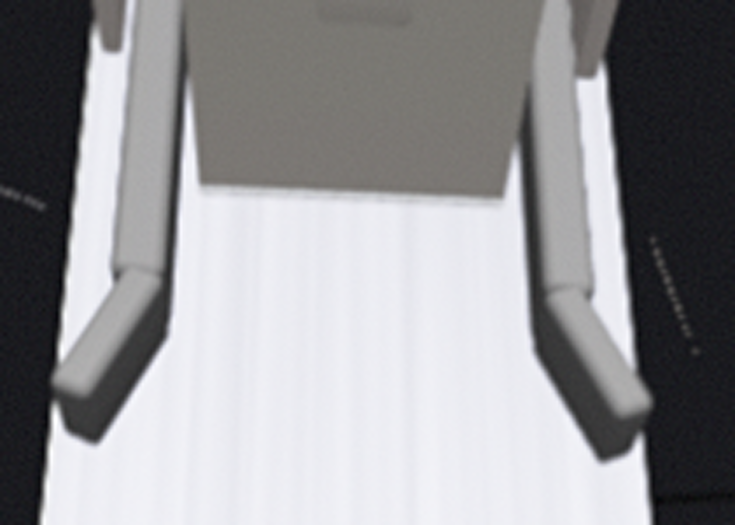

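Emit:
{"fn": "apply_moves", "kwargs": {"series": "0 -0.039 0.028 0; 0 -0.039 0.028 0; 0 -0.039 0.028 0; 0 -0.039 0.028 0; 0 0 0 0"}}

```text
clock: 26.7
eef_pos: [0.596, -0.4288, 0.2259]
eef_rot: [-0.91, -0.069, -0.117]
wrist_force: [0.1, -0.6, -0.3]
width: -0.0001
```

Run:
```python
from h import *
tilt()
p=snapshot('wrist'); np.save('w15.npy',p,allow_pickle=True); save(p,'w15.png')
cv2.imwrite('pics/w15c.png',cv2.resize(p['frame'][0:320,180:460,::-1],None,fx=1.87,fy=1.87,interpolation=cv2.INTER_CUBIC))
```

```text
q [ 0.631  0.92   0.439  0.954 -0.818  1.812  0.902] pos [ 0.596  -0.4288  0.2259] tilt 38.0 tipaz 78.2 x [ 0.991 -0.116  0.069] z [0.05  0.789 0.612] clk 26.7
```

View pics/w15c.png

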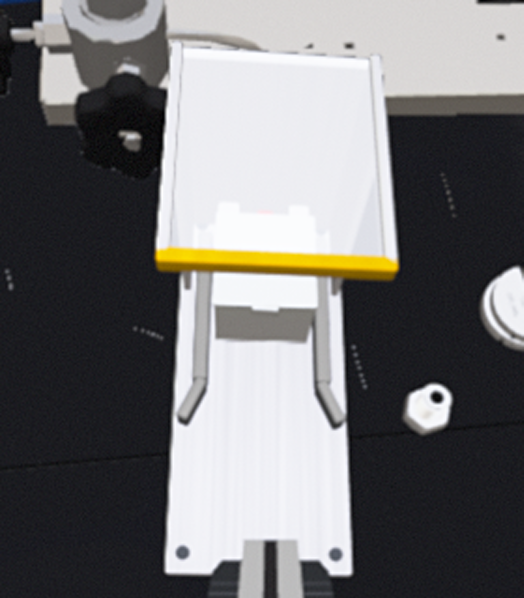

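Run:
```python
from h import *
ux=np.array([.1305,.9914]);o=np.array([.6325,-.2175]);uy=np.array([-.9914,.1305])
p=np.load('w15.npy',allow_pickle=True).item(); c=lambda a:np.array(a)/1.87+[180,0]
for n,q,z in [('plate front',[[166,574],[352,574]],.006),('box rear bottom',[[217,337],[309,341]],.006),('box rear top',[[214,304],[316,309]],.054),('box front top',[[217,211],[314,215]],.054),('rail start top',[[200,380],[322,383]],.022),('flare tip top',[[182,412],[340,418]],.022),('lip bottom',[[157,270],[397,275]],.139)]:
    X=back(p,c(q),z)[:,:2]-o; print(n,np.c_[X@ux,X@uy].round(4).tolist())
cv2.imwrite('pics/w15d.png',cv2.resize(p['frame'][95:190,270:370,::-1],None,fx=6,fy=6,interpolation=cv2.INTER_CUBIC))
```

```text
plate front [[-0.1868, 0.056], [-0.1843, -0.0546]]
box rear bottom [[-0.0289, 0.0325], [-0.0287, -0.0297]]
box rear top [[-0.0328, 0.0337], [-0.0329, -0.0279]]
box front top [[0.035, 0.0347], [0.0362, -0.0273]]
rail start top [[-0.0684, 0.0413], [-0.067, -0.0357]]
flare tip top [[-0.0904, 0.0512], [-0.0904, -0.0467]]
lip bottom [[-0.0684, 0.0568], [-0.0644, -0.0538]]
```

View pics/w15d.png

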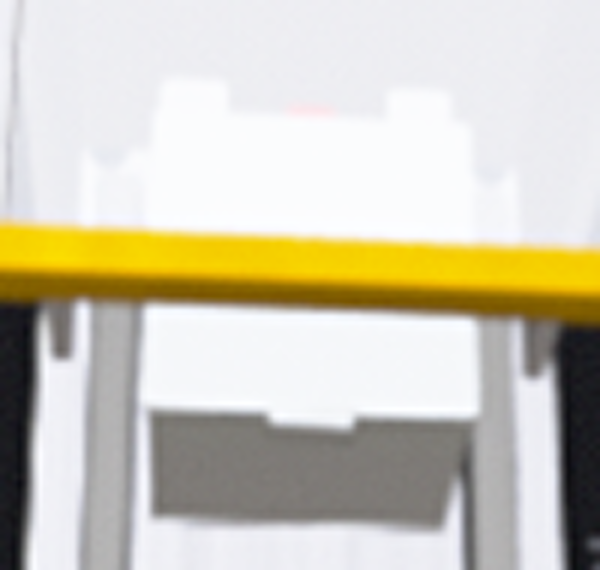

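Run:
```python
from h import *
ux=np.array([.1305,.9914]);o=np.array([.6325,-.2175]);uy=np.array([-.9914,.1305])
p=np.load('w14.npy',allow_pickle=True).item()
def H(pos,rot):
    T=np.eye(4);T[:3,:3]=R.from_euler('xyz',rot).as_matrix();T[:3,3]=pos;return T
def W(p):
    T=np.eye(4);T[:3,:3]=cv2.Rodrigues(np.array(p['rvec'],float))[0];T[:3,3]=np.ravel(p['tvec']);return T
CT=W(p)@H([.6065,-.4245,.0289],[-.907,-.062,-.121])   # tool->cam
q=dict(p); w=CT@np.linalg.inv(H([.6049,-.441,.0231],[-.905,-.061,-.120]))
q['rvec']=cv2.Rodrigues(w[:3,:3])[0]; q['tvec']=w[:3,3]
for n,a,z in [('w9 rear top',[[259,153],[392,158]],.054),('w9 rear bottom',[[267,196],[376,199]],.006),('front top',[[266,43],[386,47]],.054),('plate',[[220,238],[414,241]],.006)]:
    X=back(q,a,z)[:,:2]-o; print(n,np.c_[X@ux,X@uy].round(4).tolist())
s=snapshot('scene'); t=snapshot('top'); save(s,'s16.png')
for l in ['ptfe_tape','adapter_3','hex_key_set']:
    for r in regions_of(l,t)[:2]:
        x=r['rect'];print(l,round(r['conf'],2),x,back(t,[[(x[0]+x[2])/2,(x[1]+x[3])/2]],.02).round(3))
```

```text
w9 rear top [[-0.1631, 0.0308], [-0.1627, -0.0292]]
w9 rear bottom [[-0.1606, 0.032], [-0.16, -0.0318]]
front top [[-0.0974, 0.0322], [-0.0952, -0.03]]
plate [[-0.1871, 0.0559], [-0.1855, -0.0526]]
ptfe_tape 0.67 [434.3, 231.6, 454.6, 253.0] [[ 0.573 -0.492  0.02 ]]
adapter_3 0.4 [358.3, 177.9, 371.4, 185.3] [[ 0.725 -0.306  0.02 ]]
hex_key_set 0.8 [452.4, 276.0, 469.7, 315.4] [[ 0.444 -0.525  0.02 ]]
```

View pics/s16.png

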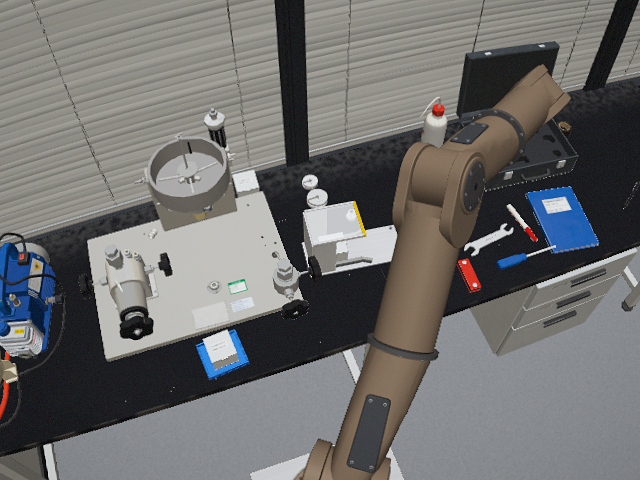

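Run:
```python
from h import *
print(env.state()['wrist_force'],env.state()['clock']); print(job.finish_job())
```

```text
[-0.14122755  0.80500561  0.75365375] 27.0
the job is handed in; nothing more can be done
None
```

The empty box stands in the blue tray and the full box is home in the dock. I handed the job in at 27.0 s and got no verdict back.

- **Which box was which:** lifting box A (the one nearer the tray) read about 1.4 N, so it was the empty one. Box B read about 5.2 N, roughly 0.5 kg, so it was the full one.
- **The push:** the move rows cannot tilt the tool. I drove the arm up against its wrist joint limit, and the tool leaned back about 38°. I then pushed box B from the apron with closed fingers until it stalled against the stops at about 15 N, and backed the tool away.

Last checks:
- **Empty box:** upright, about 3 mm from the tray centre.
- **Full box:** in the last picture it sits against the stops, between the rails, with no visible gap. Its top edges put its centre within about 2 mm of home along the dock and 3 mm sideways.
- **Disagreement:** the lower near edge measured 4 mm deeper than the upper one. The same check on the apron already showed 2.6 mm, so I took it as camera bias rather than tilt.
- **Lever:** I could not measure its angle. The roller shows directly behind the box and the box is on the stops, so I expect the switch to be made.
- **Bystanders:** the tape, adapter and hex key set read within about 4 mm of where they started.
- **Robot:** it was clear of everything when I handed in.

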